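# Bring the plate rack's empty bay round to the tray

### The arm

A 6-joint arm with a two-finger parallel gripper is mounted at the origin on the work surface. World frame = base frame: x ahead of the robot, y to its left, z up, the work surface at z = 0. Lengths are in m, angles in rad, forces in N, time in s.
With the tool pointing down it reaches from about 0.275 to 0.875 m from the base axis. Payload 12.5 kg.
Tool frame: the origin (TCP) lies midway between the tips of the shut fingers; the grasp point (between the pads) lies 19 mm behind it; z points along the fingers, y is the line along which they close (so a half turn about z gives the same grasp; the last joint's range is limited). The gripper opens to 85 mm and grips with 20 to 120 N. Pads are 22 mm wide; open, the fingers measure 114 mm over their backs; the gripper's body (76 mm by 85 mm) begins 54 mm behind the grasp point. The pads swing forward as they close: fully open they stand 13 mm farther back than shut.
Start: joints at [1.15, 0.351, 1.652, -0, 1.139, -0.085], TCP at [0.181, 0.519, 0.231] pointing down, gripper open.
Joint ranges: [-2.75, 2.75], [-0.79, 2.1], [0.01, 2.65], [-1.57, 4.71], [0.07, 3.14], [-2.87, 2.87]. Speed limits (rad/s): [2.22, 2.22, 2.79, 3.14, 3.14, 3.14].

### API

Orientations are given as a unit quaternion [w, x, y, z].
In Python, from station import monitor, vision, env gives the robot as it stands.
- The arm moves only by the tool arm_command, never from a script. Its argument "commands" is a list of rows, each a list of 3 entries, a list of its own where there are three numbers: the shift along the world's x, y, z normalised to -1 to 1, where 1 is 30 cm, then the turn, a rotation vector about the world's x, y, z normalised to -1 to 1, where 1 is 30 degrees, then the closure, from 0 (fully open) to 1 (shut). In form: [[[x, y, z], [wx, wy, wz], gripper], ...]. A call has 1 to 5 rows; each row is the pose to reach, as a shift and turn from the pose commanded when the call began; what a row does not reach only later rows make up. A row lasts 1/10 s, in which the tool goes at most 50 mm and 8.59 degrees, less where a joint would pass 70% of its speed; a pose out of reach is approached as far as the arm can. A call with a number of a shift or a turn outside -1 to 1 is refused whole. A call with a gripper value outside its range is refused whole. The fingers move at their own pace and stop on an object; "squeeze" is the grip in N (left out, the last holds). Time passes only in rows, so rows that repeat a pose let the fingers close. It gives the time, the measured TCP pose, the force, the opening and the grip force at its end, in the units of the state.
- monitor.get_state(): the state, without advancing time (a new reading comes with each control period).
- vision.grab_frame(name): name is "side" or "top" or "wrist"; returns a dict with "color" (384x512x3 uint8, red, green, blue), "mtx" (3x3 intrinsics, pixels), "D" ([k1, k2, p1, p2, k3] as OpenCV has them; the pictures are not rectified), "rvec" (rotation vector, rad) and "tvec" (3), from world to camera coordinates, as OpenCV has them. Camera axes: x right, y down, z forward; pixel columns grow to the right and rows downward; lengths in m; the calibration is good to about 2 mm. A picture is of the moment at which its call begins. There is no depth.
- env.finish_job(): hands the job in; it is judged then, once.
The state is a dict: "t": time; "joints": joint angles; "joint_vel": joint speeds; "effort": joint torques, N m; "ee_pos": TCP position; "eef_rot": TCP orientation; "wrist_force": force on the tool from outside, world axes, zero at the start; "wrist_torque": the same for the moment, N m; "width": finger opening in m; "gripper_force": force on a finger pad.
Only numpy, scipy, OpenCV 4.12 (cv2) and the standard library are available. Lean on these libraries where they do the work, as an engineer would, in place of code of your own. Each camera call takes 0.05 s, during which the arm holds its last target. There are 200 camera calls.

### The job

Fresh Petri dishes are waiting on the small steel tray: turn the revolving dish rack until its one empty bay faces straight towards that tray. Do it with one fingertip (or the shut fingers), pushing gently on the rack's bent-wire arms, not on the dishes or the carrying knob on top; grasp nothing, do not lift the rack or shove its base along the bench, and leave the tray and the other things on the bench where they are. Then take the finger away and let the rack stand still.

Things in the scene. Friction and masses are not known exactly. Their poses are not given: they have to be found in the camera images.
- rack_base: Base of the revolving dish rack: round grey weighted plate, 196 mm across, 20 mm high with its rubber feet, standing loose on the bench. It and what it carries weigh about 2.7 kg and it stays put under a light push. Origin: on the rack's upright turning axis, at bench height.
- rotor: Turning part of the rack: white disc 248 mm across, top face 36 mm above the bench, with four bays round an upright steel post. Origin: on the turning axis at bench height. x axis: from the axis through the middle of the EMPTY bay; z up. The bays at 90, 180 and 270 degrees from x (counter-clockwise) hold 6, 4 and 5 dishes. Turns either way without stops, under a light drag (0.06 N m); stops almost at once.
- arms (a point): On the turning axis where the four bent-wire arms meet the post, 188 mm above the bench; axes as the rotor's. The arms, of 7 mm steel rod, lie between the bays at 45, 135, 225 and 315 degrees from x: each runs level at this height out to 104 mm radius, then drops at 112 mm radius to the disc.
- carry_knob: Black knob on top of the post, 30 mm across and 18 mm high, for carrying the rack: not to be used here. Origin: centre of its underside, 197 mm above the bench, on the turning axis.
- empty_bay (a point): Middle of the floor of the empty bay, 72 mm from the turning axis, 36 mm above the bench. The bay is a bare round seat 97 mm across, ringed by a thin steel wire.
- stack_a: Stack of 6 clear dishes with red agar in the rack, 91 mm across, 90 mm high, top 126 mm above the bench; centre 72 mm from the turning axis. Fixed in its bay. Origin: centre of its underside.
- stack_b: Like stack_a but of 4 dishes, 60 mm high, top 96 mm above the bench, in the bay opposite the empty one.
- stack_c: Like stack_a but of 5 dishes, 75 mm high, top 111 mm above the bench.
- tray: Shallow square steel tray, 120 by 120 mm, 12 mm high, with one stack of 4 fresh dishes 91 mm across in its middle, top 65 mm above the bench; loose. Origin: centre of its underside. x axis: points from the tray's middle at the rack's turning axis; the tray's middle stands 200 to 225 mm from that axis.
- vial: Bystander: upright sample vial with a white screw cap, 33 mm across, 86 mm high, beside the rack. Origin: centre of its underside.
- tip_box: Bystander: navy pipette-tip box with clear lid, 87 by 122 mm, 67 mm high. Origin: centre of its underside.
- pipette: Bystander: pipette lying on the bench, 245 mm long, 29 mm high. Origin: at bench height about its middle, long side along x.
Mind the look-alikes: they are no part of the job. Leave any green look-alike of the tray alone.

How it is judged:
At the end, for the whole second after the job is handed in: The middle of the empty bay is on the tray's side of the rack and within 15 mm of the line from the tray's middle to the rack's axis (about 12 degrees of turn either way); the rack is still, its base within 25 mm of where it stood, the tray within 15 mm and every bystander within 20 mm of its place (y of empty_bay in the frame of tray between -0.015 and 0.015 m and x of empty_bay in the frame of tray below 0.19 m and angular speed of rotor below 0.05 rad/s and distance of rack_base from where it was at the start of the episode below 0.025 m and angle between rack_base's own z axis and vertical below 0.1 rad and distance of tray from where it was at the start of the episode below 0.015 m and distance of each of vial, tip_box, pipette from where it was at the start of the episode below 0.02 m); the robot touches nothing.
It fails at once if the rack is lifted, tipped or shoved along the bench (25 mm) (distance of rack_base from where it was at the start of the episode above 0.025 m or angle between rack_base's own z axis and vertical above 0.1 rad).
It fails at once if the rack is pinched, pushed hard (over 15 N) or spun faster than 2.5 rad/s (contact force between the fingers and rotor above 15 N or angular speed of rotor above 2.5 rad/s).
It fails at once if a finger presses on the dishes in the rack or on its carrying knob (over 1 N) (contact force between the fingers and stack_a above 1 N or contact force between the fingers and stack_b above 1 N or contact force between the fingers and stack_c above 1 N or contact force between the fingers and carry_knob above 1 N).
It fails at once if the tray of fresh dishes is moved (15 mm), lifted or tipped (distance of tray from where it was at the start of the episode above 0.015 m or angle between tray's own z axis and vertical above 0.15 rad).
It fails at once if a bystander is moved (20 mm), lifted or tipped (distance of any of vial, tip_box, pipette from where it was at the start of the episode above 0.02 m or angle between any of vial, tip_box, pipette's own z axis and vertical above 0.3 rad).
It also fails if it takes over 48 s, if anything falls off the work surface, if the arm or the gripper's body presses on something with over 40 N, if the wrist force passes 120 N, or if a joint passes its speed limit or range.

## Working session

There is one attempt and no reset: what is moved stays moved. The work goes in short steps, Python scripts to look and compute and a tool call to move; the robot and the scene stay as the last step left them, time stands still between calls to the robot, and variables do not carry over. Pictures are saved under pics/ and viewed, at most 10 in all, crops included, and the job is handed in when it is done.

Besides the shell and the picture viewer there is one more tool, called after ">>>" as name(argument=value, ...), one argument or row to a line, values as JSON. arm_command: Moves the arm, as the interface text tells. Its arguments: {"type":"object","properties":{"commands":{"type":"array"},"squeeze":{"type":"number"}},"required":["commands"]}

```bash
mkdir -p pics
cat > h.py <<'E'
import numpy as np, cv2
from station import monitor, vision, env
def grab(n):
    f=vision.grab_frame(n); np.savez(f'{n}.npz',**{k:np.array(v) for k,v in f.items()}); return f
def ray(f,uv,z):
    p=cv2.undistortPoints(np.array([[uv]],float),np.array(f['mtx'],float),np.array(f['D'],float))[0,0]
    R=cv2.Rodrigues(np.array(f['rvec'],float))[0]; t=np.array(f['tvec'],float).ravel()
    c=-R.T@t; d=R.T@np.array([p[0],p[1],1]); return c+d*(z-c[2])/d[2]
def proj(f,P):
    return cv2.projectPoints(np.array(P,float).reshape(-1,1,3),np.array(f['rvec'],float),np.array(f['tvec'],float),np.array(f['mtx'],float),np.array(f['D'],float))[0][:,0]
E
python3 - <<'E'
from h import *
a=[]
for n in ('top','side'):
    f=grab(n); c=np.ascontiguousarray(f['color'])[:,:,::-1]
    cv2.imwrite(f'pics/{n}0.png',cv2.resize(c,(800,600),interpolation=cv2.INTER_CUBIC))
print(monitor.get_state())
E
```

```text
{'t': 0.1, 'joints': array([ 1.15040936e+00,  3.51190733e-01,  1.65237740e+00, -2.60483958e-05,
        1.13907870e+00, -8.45559844e-02]), 'joint_vel': array([-0.00178582, -0.00031447, -0.00326224, -0.00064748,  0.00028062,
        0.00140789]), 'effort': array([-3.17963486e-04, -5.06824923e+01, -2.91876054e+01, -1.40462389e-04,
        2.60066685e-03,  2.73724766e-05]), 'ee_pos': array([0.18108995, 0.51901309, 0.23080108]), 'eef_rot': array([-1.20214792e-04,  1.67122119e-01,  9.85936063e-01, -5.13335403e-04]), 'wrist_force': array([ 0.60695184, -0.15147772,  0.30046854]), 'wrist_torque': array([-0.02590811,  0.01738145, -0.02991396]), 'gripper_force': 0.0, 'width': 0.0856997433734992}
```

View pics/top0.png

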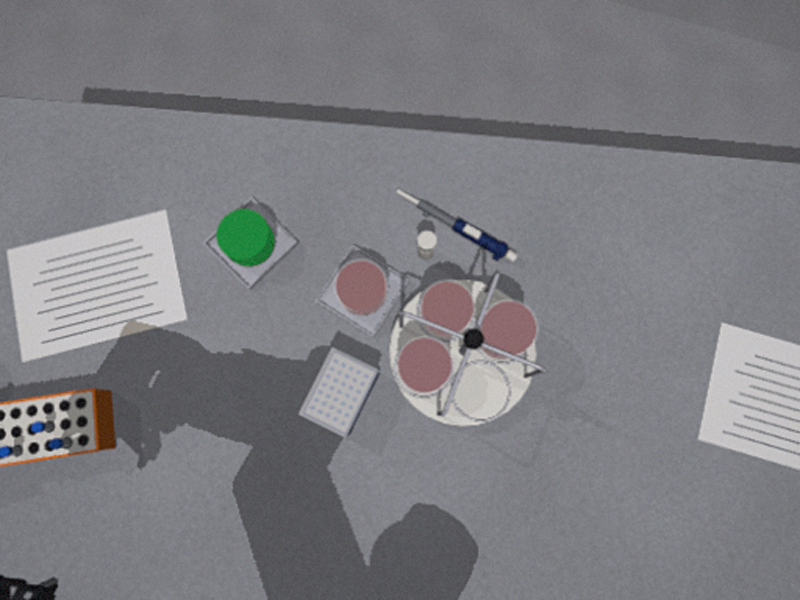

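View pics/side0.png

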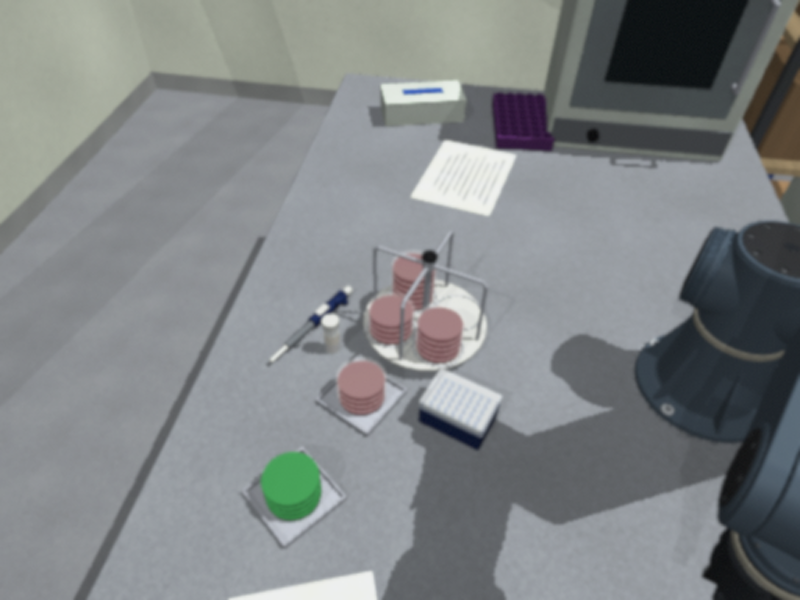

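The top view shows the red-agar tray at about (361,287), with its plate corners at (357,245), (408,270), (375,335) and (317,302). The green look-alike is at (246,238). The rack knob is at (473,338), the empty bay at (482,391), the vial at (427,240), the tip box at (340,392) and the pipette at (460,228). The target is the plain steel tray with red dishes beside the rack. I'll compute positions and check the overlay in an enlarged crop.

```bash
cat > m.py <<'E'
from h import *
f=dict(np.load('top.npz')); s=1.5625
r=lambda u,v,z: ray(f,(u/s,v/s),z)[:2]
k=r(473,338,.213); e=r(482,391,.036); tr=r(361,287,.065)
A=[r(u,v,.188) for u,v in ((497,275),(542,370),(440,412),(403,313))]
print('axis',k,'meanarms',np.mean(A,0)); print('empty',e,np.linalg.norm(e-k)); print('tray',tr,np.linalg.norm(tr-k))
an=lambda v:np.degrees(np.arctan2(v[1],v[0]))
print('ang empty',an(e-k),'tray',an(tr-k)); print('arms',[(an(a-k).round(1),np.linalg.norm(a-k).round(3)) for a in A])
for n,u,v,z in (('a',0,0,0),):pass
for n,u,v,z in (('s1',446,306,.126),('s2',508,328,.096),('s3',425,364,.111),('vial',427,240,.086),('tip',340,392,.067),('green',246,238,.06)): 
    p=r(u,v,z); print(n,p,an(p-k).round(1),np.linalg.norm(p-k).round(3))
E
python3 m.py
python3 - <<'E'
from h import *
f=dict(np.load('top.npz'))
c=f['color'][140:285,190:360,::-1]
cv2.imwrite('pics/crop0.png',cv2.resize(c,(680,580),interpolation=cv2.INTER_CUBIC))
E
```

```text
axis [ 0.53692388 -0.03969737] meanarms [ 0.53452351 -0.03891594]
empty [ 0.47290394 -0.07776033] 0.07448048666753324
tray [0.62456442 0.13861849] 0.19868922548366347
ang empty -149.26646319045182 tray 63.826324753703794
arms [(np.float64(-17.4), np.float64(0.105)), (np.float64(-108.0), np.float64(0.11)), (np.float64(160.9), np.float64(0.112)), (np.float64(73.3), np.float64(0.107))]
s1 [ 0.59454605 -0.00242763] 32.9 0.069
s2 [ 0.57324764 -0.10561302] -61.1 0.075
s3 [0.50276843 0.02226212] 118.9 0.071
vial [0.70977158 0.03577585] 23.6 0.189
tip [0.44892954 0.15413052] 114.4 0.213
green [0.69271908 0.34413346] 67.9 0.414
```

View pics/crop0.png

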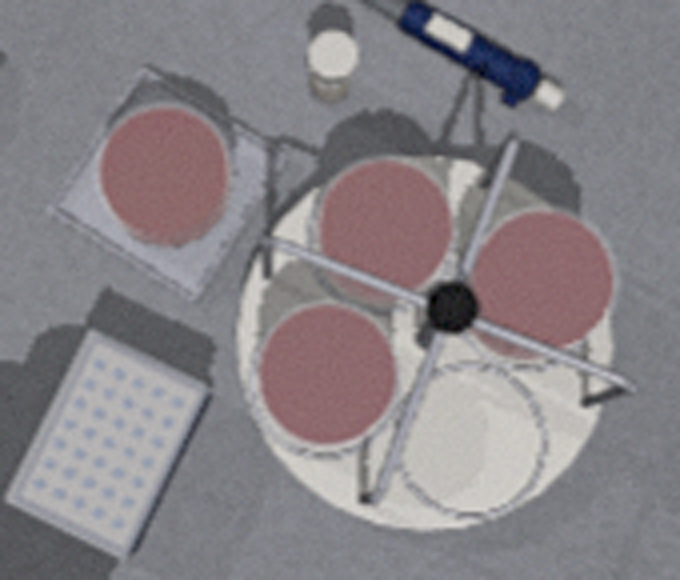

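The tray in the crop, at (160,190) there, is steel with red agar and touches no green, so it's the right one. It measures 0.199 m from the axis, which agrees with the 0.200–0.225 given. The empty bay at (470,440) points at −151°, and the tray lies at 64°, so the rack needs about 145° clockwise. I'll push the arm now at 74° with the shut fingers at a radius of about 80 mm, tips at z = 0.16 (body at 0.233, above the knob).

>>> arm_command(
  commands=[
    [[0.36, -0.537, 0.03], [0, 0, 0], 1],
    [[0.36, -0.537, 0.03], [0, 0, 0], 1],
    [[0.36, -0.537, 0.03], [0, 0, 0], 1],
    [[0.36, -0.537, 0.03], [0, 0, 0], 1],
    [[0.36, -0.537, 0.03], [0, 0, 0], 1],
  ],
)

```text
t: 0.6
ee_pos: [0.2911, 0.355, 0.2404]
eef_rot: [0.0, 0.169, 0.986, -0.0]
wrist_force: [0.8, 0.5, -1.1]
width: 0.0125
gripper_force: 0.0
```

>>> arm_command(
  commands=[
    [[0.36, -0.537, 0], [0, 0, 0], 1],
    [[0.36, -0.537, 0], [0, 0, 0], 1],
    [[0.36, -0.537, 0], [0, 0, 0], 1],
    [[0.36, -0.537, 0], [0, 0, 0], 1],
    [[0.36, -0.537, 0], [0, 0, 0], 1],
  ],
)

```text
t: 1.1
ee_pos: [0.3992, 0.1941, 0.2402]
eef_rot: [0.0, 0.169, 0.986, -0.0]
wrist_force: [-0.5, 0.8, -1.2]
width: 0.0002
gripper_force: 0.0
```

>>> arm_command(
  commands=[
    [[0.36, -0.537, 0], [0, 0, 0], 1],
    [[0.36, -0.537, 0], [0, 0, 0], 1],
    [[0.36, -0.537, 0], [0, 0, 0], 1],
    [[0.36, -0.537, 0], [0, 0, 0], 1],
    [[0.36, -0.537, 0], [0, 0, 0], 1],
  ],
)

```text
t: 1.6
ee_pos: [0.5072, 0.0334, 0.2399]
eef_rot: [0.0, 0.169, 0.986, -0.0]
wrist_force: [0.2, 0.7, -1.3]
width: 0.0
gripper_force: 0.0
```

Run:
```python
from h import *
for n in ('top','side'):
    f=grab(n); 
s=monitor.get_state(); print(s['t'],s['ee_pos'],s['eef_rot'],s['wrist_force'],s['width'])
a=dict(np.load('top.npz'))['color'][100:290,190:380,::-1]; b=dict(np.load('side.npz'))['color'][100:290,190:380,::-1]
cv2.imwrite('pics/c1.png',cv2.resize(np.hstack([a,b]),(800,400),interpolation=cv2.INTER_CUBIC))
c=np.array([.536,-.0395])
from scipy.optimize import brentq
r=.08
for phi in list(range(80,-80,-8))+[-71]:
    q=np.radians(phi-71); h=11*abs(np.cos(q))+14.5*abs(np.sin(q))
    th=np.radians(phi)+np.arcsin((3.5+h)/80); p=c+r*np.array([np.cos(th),np.sin(th)]); print(phi,np.degrees(th).round(1),p.round(3))
```

```text
1.7 [0.50509313 0.03628536 0.23975313] [-6.33869557e-04  1.67649181e-01  9.85846513e-01  6.32563493e-05] [ 0.40921448 -0.42195366  0.29443914] -8.924697160764588e-05
80 92.0 [0.533 0.04 ]
72 82.6 [0.546 0.04 ]
64 75.7 [0.556 0.038]
56 68.9 [0.565 0.035]
48 62.0 [0.574 0.031]
40 54.8 [0.582 0.026]
32 47.3 [0.59  0.019]
24 39.7 [0.598 0.012]
16 31.7 [0.604 0.003]
8 23.5 [ 0.609 -0.008]
0 15.1 [ 0.613 -0.019]
-8 6.4 [ 0.616 -0.031]
-16 -2.6 [ 0.616 -0.043]
-24 -10.3 [ 0.615 -0.054]
-32 -17.4 [ 0.612 -0.063]
-40 -24.8 [ 0.609 -0.073]
-48 -32.4 [ 0.604 -0.082]
-56 -40.3 [ 0.597 -0.091]
-64 -48.4 [ 0.589 -0.099]
-72 -56.8 [ 0.58  -0.106]
-71 -55.7 [ 0.581 -0.106]
```

View pics/c1.png

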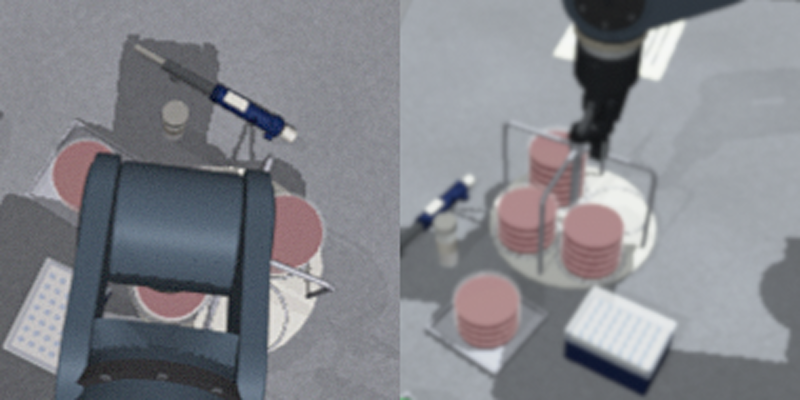

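The top view is covered by the robot arm. In the side view the fingertip is at about (590,155), above the gap between the arms at 74° and 164°. I'll descend there.

>>> arm_command(
  commands=[
    [[0, 0, -0.09], [0, 0, 0], 1],
    [[0, 0, -0.18], [0, 0, 0], 1],
    [[0, 0, -0.267], [0, 0, 0], 1],
    [[0, 0, -0.267], [0, 0, 0], 1],
    [[0, 0, -0.267], [0, 0, 0], 1],
  ],
)

```text
t: 2.2
ee_pos: [0.505, 0.0371, 0.1608]
eef_rot: [-0.0, 0.166, 0.986, 0.0]
wrist_force: [-0.3, -0.7, 0.6]
width: -0.0001
gripper_force: 0.0
```

Run:
```python
from h import *
f=grab('side'); s=monitor.get_state(); print(s['ee_pos'],s['wrist_force'])
c=np.ascontiguousarray(f['color'][120:270,190:350,::-1]); c=cv2.resize(c,(800,750),interpolation=cv2.INTER_CUBIC)[:600]
for P in (s['ee_pos'],[.536,-.0395,.188],[.536+.1*np.cos(1.29),-.0395+.1*np.sin(1.29),.188]):
    u=(proj(f,P)[0]-[190,120])*5; cv2.circle(c,tuple(int(x) for x in u),6,(0,255,0),1)
cv2.imwrite('pics/c2.png',c)
```

```text
[0.50552074 0.03686858 0.1614282 ] [-0.29703933  0.04590469  0.02835662]
```

View pics/c2.png

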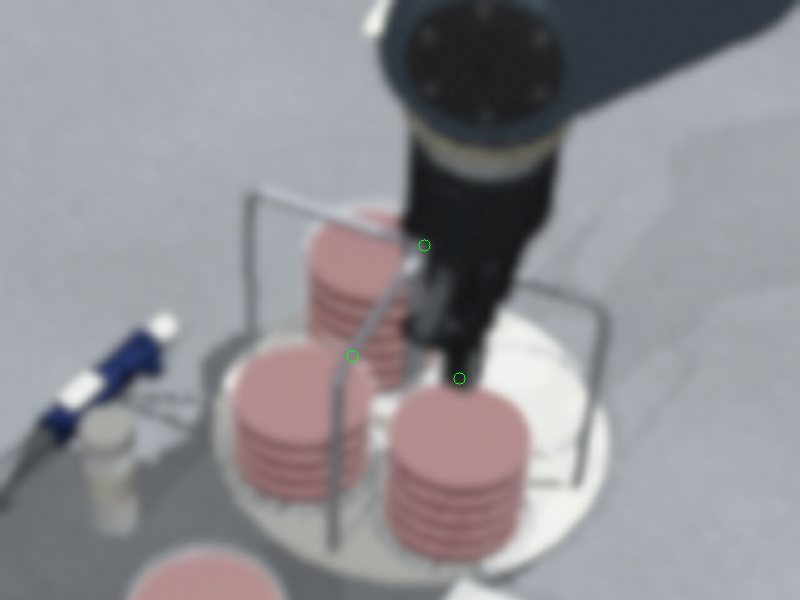

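In the side crop the fingertip at (459,380) sits between the arm at (350,355) and the arm at (600,300), and the overlays agree with the picture. I'll approach gently and start pushing.

>>> arm_command(
  commands=[
    [[0.023, 0.007, 0], [0, 0, 0], 1],
    [[0.047, 0.01, 0], [0, 0, 0], 1],
    [[0.07, 0.012, 0], [0, 0, 0], 1],
    [[0.093, 0.013, 0], [0, 0, 0], 1],
    [[0.117, 0.013, 0], [0, 0, 0], 1],
  ],
)

```text
t: 2.75
ee_pos: [0.541, 0.0399, 0.1603]
eef_rot: [0.0, 0.167, 0.986, 0.0]
wrist_force: [-0.1, -0.1, 0.1]
width: -0.0001
gripper_force: 0.0
```

>>> arm_command(
  commands=[
    [[0.02, 0, 0], [0, 0, 0], 1],
    [[0.04, -0.003, 0], [0, 0, 0], 1],
    [[0.06, -0.01, 0], [0, 0, 0], 1],
    [[0.08, -0.02, 0], [0, 0, 0], 1],
    [[0.1, -0.03, 0], [0, 0, 0], 1],
  ],
)

```text
t: 3.25
ee_pos: [0.5707, 0.0306, 0.1601]
eef_rot: [-0.0, 0.167, 0.986, -0.0]
wrist_force: [-1.6, -0.2, 0.3]
width: 0.0001
gripper_force: 0.5
```

>>> arm_command(
  commands=[
    [[0.023, -0.013, 0], [0, 0, 0], 1],
    [[0.047, -0.032, 0], [0, 0, 0], 1],
    [[0.07, -0.05, 0], [0, 0, 0], 1],
    [[0.092, -0.072, 0], [0, 0, 0], 1],
    [[0.112, -0.095, 0], [0, 0, 0], 1],
  ],
)

```text
t: 3.75
ee_pos: [0.6045, 0.0018, 0.1602]
eef_rot: [0.0, 0.167, 0.986, 0.0]
wrist_force: [-1.4, 1.0, -0.2]
width: -0.0
gripper_force: 0.5
```

>>> arm_command(
  commands=[
    [[0.017, -0.03, 0], [0, 0, 0], 1],
    [[0.027, -0.057, 0], [0, 0, 0], 1],
    [[0.033, -0.083, 0], [0, 0, 0], 1],
    [[0.04, -0.113, 0], [0, 0, 0], 1],
    [[0.042, -0.14, 0], [0, 0, 0], 1],
  ],
)

```text
t: 4.25
ee_pos: [0.6167, -0.0404, 0.1602]
eef_rot: [0.0, 0.167, 0.986, -0.0]
wrist_force: [-0.5, 1.2, -0.6]
width: 0.0001
gripper_force: 0.5
```

>>> arm_command(
  commands=[
    [[-0.002, -0.028, 0], [0, 0, 0], 1],
    [[-0.005, -0.055, 0], [0, 0, 0], 1],
    [[-0.015, -0.085, 0], [0, 0, 0], 1],
    [[-0.028, -0.115, 0], [0, 0, 0], 1],
    [[-0.042, -0.142, 0], [0, 0, 0], 1],
  ],
)

```text
t: 4.75
ee_pos: [0.6035, -0.083, 0.1602]
eef_rot: [0.0, 0.167, 0.986, -0.0]
wrist_force: [0.8, 0.8, 1.4]
width: -0.0003
gripper_force: 0.6
```

>>> arm_command(
  commands=[
    [[-0.015, -0.02, 0], [0, 0, 0], 1],
    [[-0.03, -0.038, 0], [0, 0, 0], 1],
    [[-0.05, -0.057, 0], [0, 0, 0], 1],
    [[-0.05, -0.057, 0], [0, 0, 0], 1],
  ],
)

```text
t: 5.15
ee_pos: [0.5882, -0.1, 0.1602]
eef_rot: [-0.0, 0.167, 0.986, -0.0]
wrist_force: [-0.2, -0.1, -0.1]
width: -0.0002
gripper_force: 0.0
```

Run:
```python
from h import *
f=grab('side'); g=grab('top'); s=monitor.get_state(); print(s['t'],s['ee_pos'],s['wrist_force'])
a=cv2.resize(f['color'][130:280,180:380,::-1],(800,600),interpolation=cv2.INTER_CUBIC)
cv2.imwrite('pics/c3.png',a)
```

```text
5.25 [ 0.58885652 -0.09944768  0.16030141] [ 0.63544958  0.76393883 -0.32246826]
```

View pics/c3.png

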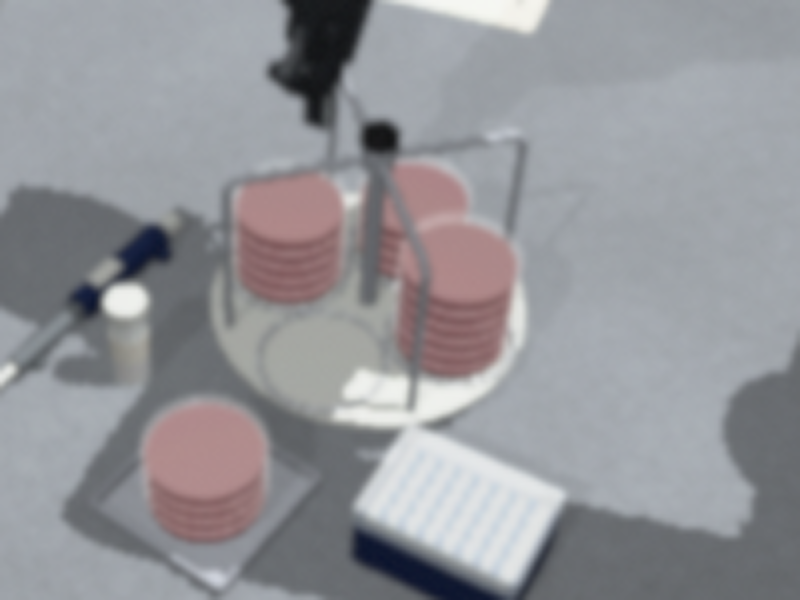

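The empty bay is at about (324,352) in the crop, turned nearly towards the tray at (205,445). The arm corners are at (230,186), (521,135) and (427,272). Next I'll measure the remaining angle.

```bash
cat > m2.py <<'E'
from h import *
import sys
f=dict(np.load('side.npz'))
r=lambda u,v,z: ray(f,(u/4+180-.4,v/4+130-.4),z)[:2]
an=lambda v:np.degrees(np.arctan2(v[1],v[0]))
k=r(380,133,.206); print('axis',k)
for n,u,v,z in (('e',324,352,.036),('a1',232,186,.188),('a2',520,136,.188),('a3',426,272,.188),('f1',231,322,.036),('f3',413,408,.036),('s1',290,207,.096),('s2',458,258,.126),('s3',415,202,.111),('tray',205,444,.065)):
    p=r(u,v,z); print(n,p.round(4),an(p-k).round(1),np.linalg.norm(p-k).round(3))
E
python3 m2.py
```

```text
axis [ 0.53883811 -0.04527259]
e [0.5643 0.0193] 68.5 0.069
a1 [0.6358 0.0085] 29.0 0.111
a2 [ 0.4396 -0.0806] -160.4 0.105
a3 [0.493  0.0675] 112.1 0.122
f1 [0.64   0.0017] 24.9 0.111
f3 [0.4915 0.0615] 113.9 0.117
s1 [ 0.6065 -0.0717] -21.3 0.073
s2 [ 0.4728 -0.0101] 152.0 0.075
s3 [ 0.5106 -0.0788] -130.1 0.044
tray [0.631 0.142] 63.8 0.209
```

About 69–70° now against 64° for the tray, so a little more, then back off and up.

>>> arm_command(
  commands=[
    [[-0.007, -0.006, 0], [0, 0, 0], 1],
    [[-0.014, -0.012, 0], [0, 0, 0], 1],
    [[-0.022, -0.019, 0], [0, 0, 0], 1],
    [[-0.022, -0.019, 0], [0, 0, 0], 1],
  ],
)

```text
t: 5.65
ee_pos: [0.582, -0.1052, 0.1602]
eef_rot: [-0.0, 0.167, 0.986, -0.0]
wrist_force: [-0.2, -0.4, 0.3]
width: -0.0001
gripper_force: 0.0
```

>>> arm_command(
  commands=[
    [[0.03, 0.03, 0], [0, 0, 0], 1],
    [[0.06, 0.06, 0], [0, 0, 0], 1],
    [[0.06, 0.06, 0.1], [0, 0, 0], 1],
    [[0.06, 0.06, 0.25], [0, 0, 0], 1],
    [[0.06, 0.06, 0.3], [0, 0, 0], 1],
  ],
)

```text
t: 6.15
ee_pos: [0.6024, -0.0863, 0.2545]
eef_rot: [0.003, 0.167, 0.986, -0.0]
wrist_force: [0.3, -0.4, 0.5]
width: -0.0001
gripper_force: 0.0
```

>>> arm_command(
  commands=[
    [[-0.1, -0.8, 0.1], [0, 0, 0], 1],
    [[-0.1, -0.8, 0.1], [0, 0, 0], 1],
    [[-0.1, -0.8, 0.1], [0, 0, 0], 1],
    [[-0.1, -0.8, 0.1], [0, 0, 0], 1],
    [[-0.1, -0.8, 0.1], [0, 0, 0], 1],
  ],
)

```text
t: 6.65
ee_pos: [0.5707, -0.3287, 0.2806]
eef_rot: [0.0, 0.167, 0.986, -0.0]
wrist_force: [0.8, 0.5, -0.1]
width: 0.0002
gripper_force: 0.0
```

Run:
```python
from h import *
f=grab('side'); g=grab('top'); s=monitor.get_state(); print(s['t'],s['ee_pos'],s['wrist_force'])
cv2.imwrite('pics/c4.png',cv2.resize(g['color'][140:285,190:360,::-1],(680,580),interpolation=cv2.INTER_CUBIC))
```

```text
6.75 [ 0.57016231 -0.33123418  0.28042988] [0.63409676 0.45386989 0.35220536]
```

View pics/c4.png

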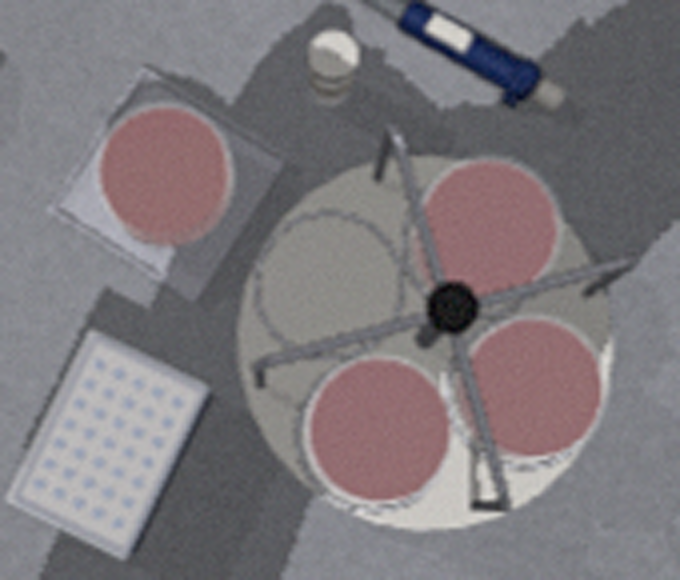

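The empty bay ring at (330,282) faces the tray dishes at (164,173), and the knob is still at (452,307). I'll check the offset numerically.

Run:
```python
from h import *
f=dict(np.load('top.npz'))
r=lambda u,v,z: ray(f,(u/4+190-.4,v/4+140-.4),z)[:2]
an=lambda v:np.degrees(np.arctan2(v[1],v[0]))
# axis from disc ellipse and stacks
k=r(452,307,.206); dc=r(425,342,.036); A=[r(u,v,.188) for u,v in((395,137),(628,262),(500,503),(262,366))]
print(k,dc,np.mean(A,0))
print('disc diam',np.linalg.norm(r(237,342,.036)-r(613,342,.036)))
k=(k+dc)/2
S=[r(487,228,.096+.0),r(533,388,.111),r(378,430,.126)]
for n,o,p in [('e',0,r(330,282,.036)),('a1',45,A[0]),('a2',135,A[1]),('a3',-135,A[2]),('a4',-45,A[3]),('s1',90,S[0]),('s2',180,S[1]),('s3',-90,S[2]),('tray',0,r(166,175,.065)),('traybase',0,(r(147,67,.012)+r(192,300,.012)+r(50,208,.012)+r(290,163,.012))/4)]:
    print(n,p.round(4),((an(p-k)+o)%360).round(1),np.linalg.norm(p-k).round(3))
```

```text
[ 0.53774295 -0.04010515] [ 0.53515139 -0.04022555] [ 0.53533116 -0.03895738]
disc diam 0.24747718697094437
e [0.5691 0.0254] 63.5 0.073
a1 [ 0.6356 -0.0021] 66.0 0.106
a2 [ 0.5748 -0.14  ] 66.0 0.107
a3 [ 0.4337 -0.076 ] 64.2 0.109
a4 [0.4971 0.0623] 66.0 0.11
s1 [ 0.6039 -0.069 ] 66.8 0.073
s2 [ 0.5052 -0.1017] 63.1 0.069
s3 [ 0.4707 -0.009 ] 64.6 0.073
tray [0.6255 0.1386] 63.5 0.2
traybase [0.6301 0.1401] 62.5 0.203
```

Rotor at about 65° and tray at about 63.3°, an error of about 2° with 12° allowed. I'm handing in.

```bash
python3 -c "
from station import env
print(env.finish_job())"
```

```text
the job is handed in; nothing more can be done
None
```

The rack is turned so its empty bay faces the red-agar steel tray to within about 2° (12° allowed), the finger is clear of everything, and the job is handed in; no verdict came back.

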